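# Lid on the stone cup, then the reading lens held in focus over its mark

## Task

In the finds room, lower the loose stone lid onto the stone cup so that it sits fully seated and level with its boss in the mouth, and let go of it; then pick up the reading lens and hold it level over the dark turning mark on top of the lid's knob, with the middle of the glass straight above the mark and at the height of the red ring, which shows where the lens is in focus, on the banded scale rod. Handle the pieces with care: drop nothing, do not touch the cup or lid with the lens, and leave the cup, the red ring and the other finds where they are. Finish while still holding the lens there, steady; do not put it down.

Things in the scene. Friction and masses are not known exactly. Their poses are not given: they have to be found in the camera images.
- cup: loose cream chalk-stone cup standing upright, 72 mm tall, outside diameter 68 mm at the foot and 80 mm at the rim, mouth 66 mm wide inside at the rim, wall 7 mm, about 0.3 kg; a square pierced lug handle on its +x side reaches 63 mm from the axis and stays below the rim (top at 59 mm). Origin: centre of the underside, z up
- cup_rim (a point): centre of the cup's mouth, in the plane of the rim, 72 mm above the cup's underside
- lid: loose round lid of buff chalk stone, 88 mm across, about 0.17 kg, lying right way up on the table. From below: a round boss 56 mm across and 6 mm deep that drops into the cup's mouth (5 mm play all round), a flange 88 mm across and 9 mm thick (from 6 to 15 mm up), and a plain round knob 26 mm across and 24 mm tall (from 15 to 39 mm up) to grip it by. Origin: centre of the boss's underside, z up
- lid_seat (a point): on the lid's axis, in the plane of the flange's underside, 6 mm above the lid's origin; it meets point cup_rim when the lid is seated
- turning_mark (a point): the small dark lathe mark, 7 mm across, in the middle of the knob's flat top, 39 mm above the lid's origin
- lens: loose reading lens lying flat, 0.13 kg: round steel frame 76 mm across, 14 mm thick, clear glass; handle along its -x: brass neck 16 mm wide, then brown wooden flat-sided handle 18 mm wide, 14 mm thick, from 49 to 129 mm from the lens centre. Frame and handle both lie on the table. Centre of mass 42 mm from the centre along the handle. Origin: lens centre at the underside; z up
- lens_centre (a point): middle of the glass, 7 mm above the lens's origin (half the frame's thickness)
- lens_grip (a point): middle of the handle's near part, a good place to grip: 62 mm from the lens centre along the handle (lens frame -x), at half thickness
- scale_rod: fixed photographic scale rod: 10 mm square upright rod with black and white bands of 10 mm, 250 mm tall, on a round dark steel foot 70 mm across and 14 mm thick, beyond the cup. Origin: centre of the foot's underside
- red_ring (a point): centre of the red ring (24 mm across, 8 mm tall, with a small brass screw) pushed onto the scale rod; its middle height is the height at which the middle of the glass belongs (between 165 and 205 mm above the table)
- core: bystander: solid cream turned stone core, upright cylinder 50 mm across and 52 mm tall, loose. Origin: centre of its underside
- cone: bystander: buff cone-shaped stone base, 54 mm across at the foot, 42 mm tall, loose. Origin: centre of its underside
- rim_sherd: bystander: curved chalk rim sherd standing on edge, about 53 mm long along its y, 9 mm thick, 30 mm tall, loose, on the robot's side of the cup. Origin: middle of its curve at table height
Things that resemble listed ones, but are neither listed nor needed, are in the scene too. What is shaped like the lens but purple or turquoise is not meant.

How it is judged:
On the way, in this order (a step that is already met when the one before it is completed fails the run):
1. the lid sits on the cup, boss in the mouth, seated and level, and has been let go (horizontal distance between lid_seat and cup_rim below 0.007 m and z of lid_seat in the frame of cup_rim between -0.003 and 0.002 m and angle between each of lid, cup's own z axis and vertical below 0.05 rad and contact force between each of the arm, the fingers and lid below 0.1 N and linear speed of lid below 0.02 m/s and height (world z) of lens_centre below 0.03 m), for 0.2 s.
2. the lens is lifted off the table in the gripper, the lid still seated (horizontal distance between lid_seat and cup_rim below 0.007 m and z of lid_seat in the frame of cup_rim between -0.003 and 0.002 m and angle between each of lid, cup's own z axis and vertical below 0.05 rad and contact force between the fingers and lens above 0.5 N and height (world z) of lens_centre above 0.06 m), for 0.1 s.
At the end, for the whole second after the job is handed in: Lid seated on the cup (7 mm, 0.05 rad), not touched; lens held by the fingers only, glass within 12 mm sideways of the turning mark and 8 mm of the red ring's height, level to 0.1 rad, still; cup within 20 mm, other finds 15 mm, ring 5 mm of their starts (horizontal distance between lid_seat and cup_rim below 0.007 m and z of lid_seat in the frame of cup_rim between -0.003 and 0.002 m and angle between each of lid, cup's own z axis and vertical below 0.05 rad and contact force between each of the arm, the fingers and lid below 0.1 N and linear speed of each of lid, lens below 0.02 m/s and contact force between the fingers and lens above 0.5 N and contact force between lens and lid below 0.05 N and contact force between lens and cup below 0.05 N and contact force between lens and scale_rod below 0.05 N and contact force between lens and core below 0.05 N and contact force between lens and cone below 0.05 N and contact force between lens and rim_sherd below 0.05 N and horizontal distance between lens_centre and turning_mark below 0.012 m and z of lens_centre in the frame of red_ring between -0.008 and 0.008 m and angle between lens's own z axis and vertical below 0.1 rad and angular speed of lens below 0.15 rad/s and distance of each of core, cone, rim_sherd from where it was at the start of the episode below 0.015 m and distance of cup from where it was at the start of the episode below 0.02 m and distance of red_ring from where it was at the start of the episode below 0.005 m); the arm keeps its last pose, push and grip.
It fails at once if the lid is dropped (falls freely faster than 0.35 m/s, some 6 mm) (linear speed of lid above 0.35 m/s and contact force between the fingers and lid below 0.05 N).
It fails at once if the lens is dropped (falls freely faster than 0.35 m/s, some 6 mm) (linear speed of lens above 0.35 m/s and contact force between the fingers and lens below 0.05 N).
It fails at once if the lens knocks against the lid or the cup (over 1 N) (contact force between lens and lid above 1 N or contact force between lens and cup above 1 N).
It fails at once if the cup is shifted over 20 mm or tipped over 0.25 rad (distance of cup from where it was at the start of the episode above 0.02 m or angle between cup's own z axis and vertical above 0.25 rad).
It fails at once if another find is shifted over 15 mm, or the red ring over 5 mm (distance of any of core, cone, rim_sherd from where it was at the start of the episode above 0.015 m or distance of red_ring from where it was at the start of the episode above 0.005 m).
It also fails if it takes over 67 s, if anything falls off the work surface, if the arm or the gripper's body presses on something with over 40 N, if the wrist force passes 120 N, or if a joint passes its speed limit or range.

## Robot

A 7-joint arm with a two-finger parallel gripper is mounted at the origin on the work surface. World frame = base frame: x ahead of the robot, y to its left, z up, the work surface at z = 0. Lengths are in m, angles in rad, forces in N, time in s.
With the tool pointing down it reaches from about 0.4 to 0.9 m from the base axis. Payload 5.5 kg.
Tool frame: the origin (TCP) lies on the front face of the gripper's body, between the roots of the fingers; the fingertips stand 66 mm ahead of it and the grasp point (between the pads) lies 47 mm ahead of it; z points along the fingers, y is the line along which they close (so a half turn about z gives the same grasp; the last joint's range is limited). The gripper opens to 92 mm and grips with 3 to 60 N. Pads are 19 mm wide; open, the fingers measure 130 mm over their backs; the gripper's body (75 mm by 190 mm) begins 47 mm behind the grasp point.
Start: joints at [-0.895, 0.501, -0.427, 1.55, 0.221, 1.138, -0.21], TCP at [0.261, 0.595, 0.292] pointing down, gripper open.
Joint ranges: [-2.88, 2.88], [-0.31, 2.03], [-1.54, 1.56], [0.2, 2.42], [-1.41, 4.55], [0.19, 2.02], [-2.57, 2.57]. Speed limits (rad/s): [2.57, 2.57, 3.14, 3.14, 3.14, 3.14, 3.14].

## Interface

Orientations are given as a unit quaternion [w, x, y, z].
In Python, from plant import env, vision gives the robot as it stands.
- The arm moves only by the tool arm_command, never from a script. Its argument "increments" is a list of rows, each an object with "travel": the shift along the tool's x, y, z in m, a list of three; "roll": the turn about the tool's z in rad; "jaw": the opening, from -1 (shut) to 1 (fully open). A call has 1 to 10 rows; each row shifts and turns the commanded pose from where the row before left it, along the tool's axes as they then stand; what a row does not reach is not made up. A row lasts 1/12 s, in which the tool goes at most 41.7 mm and 7.16 degrees, less where a joint would pass 70% of its speed; a pose out of reach is approached as far as the arm can. A call with a gripper value outside its range is refused whole. The fingers move at their own pace and stop on an object; "newtons" is the grip in N (left out, the last holds). Time passes only in rows, so rows that do not move let the fingers close. It gives the time, the measured TCP pose, the force, the opening and the grip force at its end, in the units of the state.
- env.read_state(): the state, without advancing time (a new reading comes with each control period).
- vision.camera(name): name is "side" or "top" or "wrist"; returns a dict with "color" (420x560x3 uint8, blue, green, red), "z_map" (420x560 float32, m along the optical axis (not along the pixel's ray), 0 where there is no reading), "fx", "fy", "cx", "cy" (pixels), "pose" (4x4, takes a point from camera to world coordinates); the wrist camera has in their place "hand_eye" (4x4, takes a point from camera to tool coordinates, whose origin is the TCP and whose axes are the flange's). Camera axes: x right, y up, looking along -z (the intrinsics and any distortion apply to the point x, -y, -z); pixel columns grow to the right and rows downward; lengths in m; the calibration is good to about 2 mm. A picture is of the moment at which its call begins: read the wrist's pose just before it.
- env.sign_off(): hands the job in; it is judged then, once.
The state is a dict: "clock": time; "joint_positions": joint angles; "qd": joint speeds; "joint_torque": joint torques, N m; "position": TCP position; "tool_rot": TCP orientation; "contact_force": force on the tool from outside, world axes, zero at the start; "torque": the same for the moment, N m; "width": finger opening in m; "finger_force": force on a finger pad.
Only numpy, scipy, OpenCV 4.12 (cv2) and the standard library are available. Lean on these libraries where they do the work, as an engineer would, in place of code of your own. Each camera call takes 0.05 s, during which the arm holds its last target. There are 200 camera calls.

## Working session

There is one attempt and no reset: what is moved stays moved. The work goes in short steps, Python scripts to look and compute and a tool call to move; the robot and the scene stay as the last step left them, time stands still between calls to the robot, and variables do not carry over. Pictures are saved under pics/ and viewed, at most 11 in all, crops included, and the job is handed in when it is done.

Besides the shell and the picture viewer there is one more tool, called after "Call:" as name(argument=value, ...) on one line, values as JSON. arm_command: Moves the arm, as the interface text tells. Its arguments: {"type":"object","properties":{"increments":{"type":"array","items":{"type":"object","properties":{"travel":{"type":"array","items":{"type":"number"}},"roll":{"type":"number"},"jaw":{"type":"number"}}}},"newtons":{"type":"number"}},"required":["increments"]}

```bash
mkdir -p pics; ls
cat > h.py <<'E'
import numpy as np, cv2
from plant import env, vision
np.set_printoptions(precision=4, suppress=True)
def cloud(c, T=None):
    z=c["z_map"]; h,w=z.shape
    u,v=np.meshgrid(np.arange(w),np.arange(h))
    P=np.stack([(u-c["cx"])/c["fx"]*z, -(v-c["cy"])/c["fy"]*z, -z],-1)
    T=c["pose"] if T is None else T
    W=P@T[:3,:3].T+T[:3,3]; W[z==0]=np.nan
    return W
E
python3 - <<'E'
from h import *
s=env.read_state(); print({k:np.round(v,4) for k,v in s.items()})
for n in ("top","side"):
    c=vision.camera(n); print(n,[k for k in c if k not in("color","z_map")],c["fx"],c["cx"],c["cy"],c["pose"])
    cv2.imwrite(f"pics/{n}0.png",cv2.resize(c["color"],(800,600),interpolation=cv2.INTER_CUBIC)); np.savez(f"{n}0.npz",img=c["color"],W=cloud(c))
E
```

```text
pics
{'clock': np.float64(0.0), 'joint_positions': array([-0.8948,  0.5019, -0.4268,  1.5514,  0.2208,  1.1383, -0.2103]), 'qd': array([ 0.0017, -0.0003,  0.0015, -0.0001, -0.0014, -0.0018,  0.0001]), 'joint_torque': array([  0.001 , -56.6601,  -5.8152, -27.9107,  -0.0684,   0.031 ,
         0.0002]), 'position': array([0.2606, 0.5948, 0.2912]), 'tool_rot': array([-0.0002,  0.205 ,  0.9788, -0.001 ]), 'contact_force': array([ 0.8089, -0.3311, -0.0119]), 'torque': array([ 0.0188,  0.0434, -0.0394]), 'finger_force': np.float64(0.0), 'width': np.float64(0.0916)}
top ['fx', 'fy', 'cx', 'cy', 'pose'] 472.8379612224877 278.2006144283025 208.1243724286779 [[ 0.01    0.9859 -0.1668  0.4073]
 [-0.9995  0.0149  0.0279  0.0234]
 [ 0.03    0.1665  0.9856  1.1974]
 [ 0.      0.      0.      1.    ]]
side ['fx', 'fy', 'cx', 'cy', 'pose'] 516.7575829971018 278.85644471621504 214.69473628262324 [[ 0.726   0.4656 -0.506   0.0096]
 [-0.6875  0.4766 -0.5479 -0.6088]
 [-0.0139  0.7457  0.6661  0.8878]
 [ 0.      0.      0.      1.    ]]
```

View pics/top0.png

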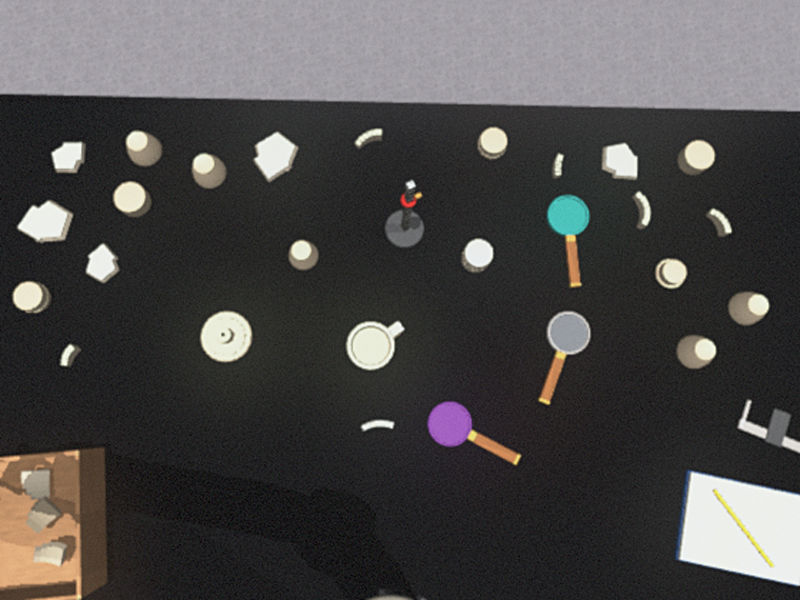

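View pics/side0.png

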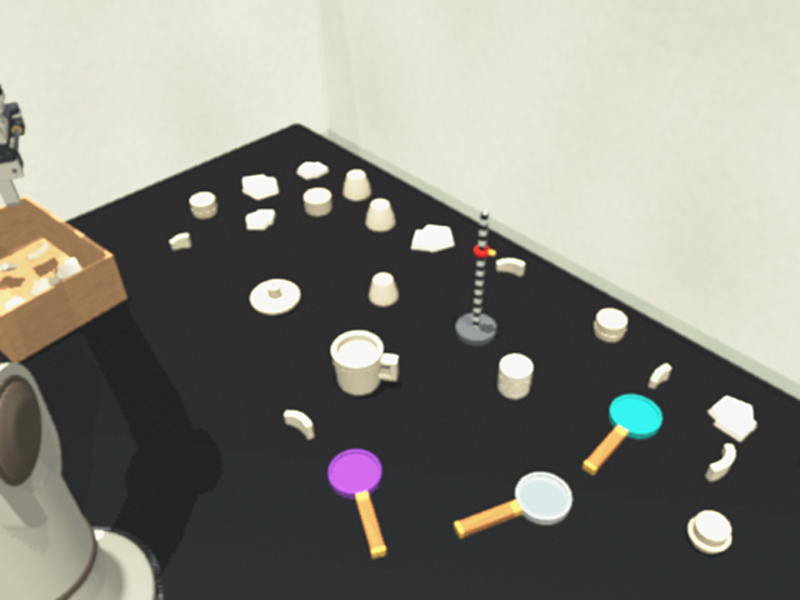

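The pictures, in 800x600 pixels:

| Item | Top | Side |
|---|---|---|
| Lid | (226,336) | (275,296) |
| Cup | (371,345), lug toward (398,328) | – |
| Red ring | (408,200) | (482,252) |
| Core | (478,254) | – |
| Cone | (304,254) | – |
| Sherd | (377,425) | – |

- **Lens candidates in the top view:** clear glass at (568,333), purple at (450,424) and turquoise at (568,215). I choose the clear one.
- **Lid candidates in the top view:** the knobbed disc at (226,336) and a small stepped disc at (672,272). I choose the large knobbed one.

```bash
cat > m.py <<'E'
from h import *
from scipy.optimize import least_squares
def circ(p):
    f=least_squares(lambda q:np.hypot(p[:,0]-q[0],p[:,1]-q[1])-q[2],[*p.mean(0),.03],loss='soft_l1',f_scale=.002).x
    return f
def hullfit(p):
    h=cv2.convexHull(p.astype(np.float32))[:,0]; return cv2.minEnclosingCircle(h), len(p)
D={n:np.load(n+"0.npz") for n in("top","side")}
px={"lid":{"top":(226,336),"side":(275,296)},"cup":{"top":(371,345),"side":(358,355)},"lens":{"top":(568,333),"side":(543,498)},
"core":{"top":(478,254),"side":(515,375)},"cone":{"top":(304,254),"side":(383,290)},"sherd":{"top":(377,425),"side":(298,424)}}
band={"lid":[(.010,.018),(.032,.042)],"cup":[(.066,.076)],"lens":[(.008,.018)],"core":[(.046,.056)],"cone":[(.036,.046),(.008,.036)],"sherd":[(.022,.034)]}
for o,d in px.items():
    for n,(u,v) in d.items():
        W=D[n]["W"]; a,b=int(u*.7),int(v*.7); g=np.nanmedian(W[b-4:b+5,a-4:a+5].reshape(-1,3),0); print(o,n,g)
        P=W.reshape(-1,3); P=P[np.hypot(P[:,0]-g[0],P[:,1]-g[1])<.09]
        for lo,hi in band[o]:
            Q=P[(P[:,2]>lo)&(P[:,2]<hi)]
            if len(Q)>5: print("   ",lo,hi,len(Q),"mean",Q.mean(0),"min",Q.min(0)[:2],"max",Q.max(0)[:2],"mid",(Q.min(0)+Q.max(0))[:2]/2)
for n in D:
    I=D[n]["img"].astype(int); W=D[n]["W"]
    m=(I[...,2]>150)&(I[...,1]<60)&(I[...,0]<60)&(W[...,2]>.1); print("ring",n,m.sum(),np.nanmean(W[m],0),W[m].min(0),W[m].max(0))
I=D["top"]["img"]; cv2.imwrite("pics/crop.png",np.hstack([cv2.resize(I[190:290,350:450],(400,400),interpolation=cv2.INTER_CUBIC),cv2.resize(I[185:285,108:208],(400,400),interpolation=cv2.INTER_CUBIC)]))
E
python3 m.py
```

```text
lid top [0.5323 0.2836 0.0388]
    0.01 0.018 693 mean [0.5336 0.2873 0.0152] min [0.4901 0.2444] max [0.578  0.3319] mid [0.534  0.2882]
    0.032 0.042 81 mean [0.5338 0.2884 0.0388] min [0.5223 0.2751] max [0.5473 0.3007] mid [0.5348 0.2879]
lid side [0.5278 0.282  0.0191]
    0.01 0.018 475 mean [0.5303 0.2857 0.0142] min [0.4905 0.2464] max [0.5775 0.3368] mid [0.534  0.2916]
    0.032 0.042 69 mean [0.534  0.291  0.0373] min [0.5229 0.2771] max [0.5483 0.3076] mid [0.5356 0.2923]
cup top [0.5189 0.0366 0.0586]
    0.066 0.076 276 mean [0.5164 0.036  0.072 ] min [ 0.4772 -0.0019] max [0.5542 0.0747] mid [0.5157 0.0364]
cup side [0.5173 0.0385 0.0566]
    0.066 0.076 297 mean [0.5149 0.038  0.07  ] min [ 0.4769 -0.0017] max [0.5551 0.0807] mid [0.516  0.0395]
lens top [ 0.5486 -0.3132  0.0106]
    0.008 0.018 768 mean [ 0.5387 -0.3103  0.0125] min [ 0.4623 -0.3961] max [ 0.6363 -0.2713] mid [ 0.5493 -0.3337]
lens side [ 0.5488 -0.3123  0.0083]
    0.008 0.018 967 mean [ 0.5366 -0.3064  0.0111] min [ 0.4639 -0.3488] max [ 0.6373 -0.2722] mid [ 0.5506 -0.3105]
core top [ 0.6814 -0.
[... 546 characters left out ...]
738 0.1498 0.027 ]
    0.036 0.046 111 mean [0.682  0.1624 0.0403] min [0.6652 0.1438] max [0.702  0.1821] mid [0.6836 0.1629]
    0.008 0.036 190 mean [0.6745 0.1526 0.0212] min [0.6585 0.1365] max [0.7032 0.1843] mid [0.6809 0.1604]
sherd top [0.3857 0.025  0.0043]
    0.022 0.034 73 mean [0.386  0.0193 0.0281] min [ 0.3806 -0.0042] max [0.3907 0.0468] mid [0.3857 0.0213]
sherd side [0.3832 0.0279 0.0121]
    0.022 0.034 80 mean [0.3863 0.0177 0.0265] min [ 0.3802 -0.0001] max [0.3936 0.0448] mid [0.3869 0.0223]
ring top 22 [ 0.732  -0.0181  0.1818] [ 0.7236 -0.0304  0.1779] [ 0.7389 -0.0101  0.1855]
ring side 35 [ 0.7297 -0.0209  0.1783] [ 0.7222 -0.0292  0.1734] [ 0.7442 -0.0051  0.1863]
```

View pics/crop.png

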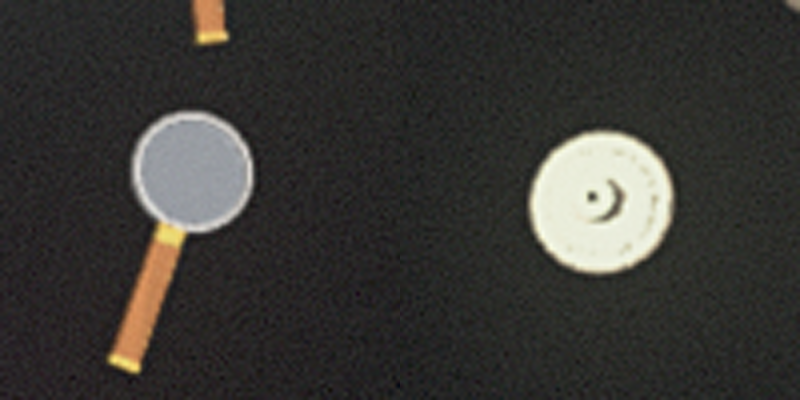

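The crop confirms both choices. On the left is the clear lens with a grey steel frame, its glass centred at crop pixel (192,172) and its handle running to (125,365). On the right is the lid, with its knob and the dark mark at (593,197). I'm moving above the lid first.

Call:
arm_command(increments=[{"travel": [-0.028,-0.013,0.004],"jaw": 1},{"travel": [-0.028,-0.013,0.004],"jaw": 1},{"travel": [-0.028,-0.013,0.004],"jaw": 1},{"travel": [-0.028,-0.013,0.004],"jaw": 1},{"travel": [-0.028,-0.013,0.004],"jaw": 1},{"travel": [-0.028,-0.013,0.004],"jaw": 1},{"travel": [-0.028,-0.013,0.004],"jaw": 1},{"travel": [-0.028,-0.013,0.004],"jaw": 1},{"travel": [-0.028,-0.013,0.004],"jaw": 1},{"travel": [-0.028,-0.013,0.004],"jaw": 1}])

```text
invalid input
```

```bash
cat >> h.py <<'E'
from scipy.spatial.transform import Rotation as Rn
def tool():
    s=env.read_state(); q=s["tool_rot"]; T=np.eye(4)
    T[:3,:3]=Rn.from_quat([*q[1:],q[0]]).as_matrix(); T[:3,3]=s["position"]; return s,T
def delta(target):
    s,T=tool(); print("t",s["clock"],"tcp",s["position"],"tool delta",T[:3,:3].T@(np.array(target)-s["position"]),"tilt",T[:3,2]); return T
def wrist():
    s,T=tool(); c=vision.camera("wrist"); return c,cloud(c,T@c["hand_eye"])
E
python3 - <<'E'
from h import *
delta([.534,.289,.25])
# lens geometry
I=np.load("top0.npz")["img"].astype(int); W=np.load("top0.npz")["W"]
g=np.array([.549,-.313])
near=np.hypot(W[...,0]-g[0],W[...,1]-g[1])<.15
w=near&(I[...,2]-I[...,0]>40)&(W[...,2]>.005)&(W[...,2]<.03)
P=W[w][:,:2]; m,_,ev=(P.mean(0),0,np.linalg.svd(P-P.mean(0))[2][0]); t=(P-m)@ev
print(w.sum(),"handle mid",m,"dir",ev,"ext",t.min(),t.max())
f=near&~w&(W[...,2]>.006)&(W[...,2]<.03); Q=W[f][:,:2]; Q=Q[np.hypot(*(Q-g).T)<.05]
print("frame",cv2.minEnclosingCircle(Q.astype(np.float32)),(Q.min(0)+Q.max(0))/2,Q.mean(0))
E
```

```text
t 0.1 tcp [0.2606 0.5949 0.2913] tool delta [-0.3732 -0.1705  0.0415] tilt [-0.0008 -0.0015 -1.    ]
491 handle mid [ 0.5459 -0.3   ] dir [-0.9754  0.2206] ext -0.1547343343530671 0.12497196291540286
frame ((0.5451184511184692, -0.3119514584541321), 0.046638019382953644) [ 0.5455 -0.3113] [ 0.5484 -0.3148]
```

Call:
arm_command(increments=[{"travel": [-0.028,-0.013,0.003],"roll": 0,"jaw": 1},{"travel": [-0.028,-0.013,0.003],"roll": 0,"jaw": 1},{"travel": [-0.028,-0.013,0.003],"roll": 0,"jaw": 1},{"travel": [-0.028,-0.013,0.003],"roll": 0,"jaw": 1},{"travel": [-0.028,-0.013,0.003],"roll": 0,"jaw": 1},{"travel": [-0.028,-0.013,0.003],"roll": 0,"jaw": 1},{"travel": [-0.028,-0.013,0.003],"roll": 0,"jaw": 1},{"travel": [-0.028,-0.013,0.003],"roll": 0,"jaw": 1},{"travel": [-0.028,-0.013,0.003],"roll": 0,"jaw": 1},{"travel": [-0.028,-0.013,0.003],"roll": 0,"jaw": 1}])

```text
clock: 0.93
position: [0.4657, 0.3625, 0.2617]
tool_rot: [-0.0, 0.205, 0.979, -0.0]
contact_force: [0.0, -0.1, -0.2]
width: 0.0918
finger_force: 0.0
```

Call:
arm_command(increments=[{"travel": [-0.025,-0.011,0.003],"roll": 0,"jaw": 1},{"travel": [-0.025,-0.011,0.003],"roll": 0,"jaw": 1},{"travel": [-0.02,-0.009,0],"roll": 0,"jaw": 1},{"travel": [-0.015,-0.006,0],"roll": 0,"jaw": 1},{"travel": [0,0,0],"roll": 0,"jaw": 1},{"travel": [0,0,0],"roll": 0,"jaw": 1}])

```text
clock: 1.43
position: [0.5283, 0.2951, 0.2557]
tool_rot: [-0.0, 0.206, 0.979, -0.0]
contact_force: [-0.5, 0.5, -0.2]
width: 0.0921
finger_force: 0.0
```

Run:
```python
from h import *
delta([.534,.289,.084])
c,W=wrist(); np.savez("w1.npz",img=c["color"],W=W); cv2.imwrite("pics/w1.png",c["color"]); print(c["hand_eye"])
g=np.array([.534,.289]); P=W.reshape(-1,3); P=P[np.hypot(*(P[:,:2]-g).T)<.07]
for lo,hi in((.010,.020),(.034,.044)):
    Q=P[(P[:,2]>lo)&(P[:,2]<hi)]; print(len(Q),Q.mean(0),(Q.min(0)+Q.max(0))/2,Q.max(0)-Q.min(0))
```

```text
t 1.4333 tcp [0.5283 0.2951 0.2557] tool delta [-0.0078 -0.0032  0.1717] tilt [-0.001  -0.0004 -1.    ]
[[ 0.0005  0.9638  0.2668  0.0713]
 [ 1.     -0.0005 -0.0002 -0.0007]
 [-0.0001  0.2668 -0.9638 -0.0923]
 [ 0.      0.      0.      1.    ]]
6213 [0.5343 0.2916 0.0152] [0.5368 0.2907 0.0149] [0.0878 0.0875 0.0098]
746 [0.5361 0.2908 0.0387] [0.5365 0.2907 0.0377] [0.0261 0.0258 0.0073]
```

View pics/w1.png

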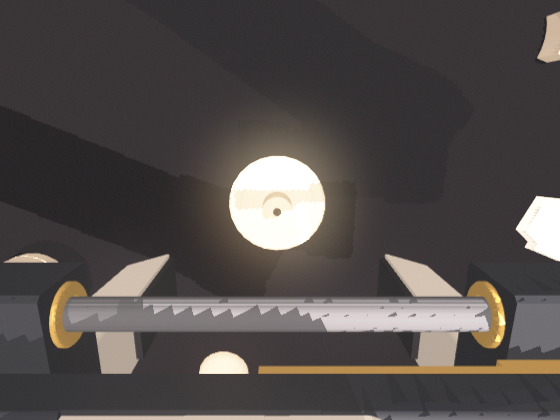

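Lid at (277,203) with its mark at (277,212), centred between the open fingers. The wrist camera puts it at (0.5365, 0.2907). Descending.

Call:
arm_command(increments=[{"travel": [-0.004,-0.001,0.02],"roll": 0,"jaw": 1},{"travel": [-0.005,0,0.02],"roll": 0,"jaw": 1},{"travel": [0,0,0.025],"roll": 0,"jaw": 1},{"travel": [0,0,0.025],"roll": 0,"jaw": 1},{"travel": [0,0,0.025],"roll": 0,"jaw": 1},{"travel": [0,0,0.025],"roll": 0,"jaw": 1},{"travel": [0,0,0.015],"roll": 0,"jaw": 1},{"travel": [0,0,0.01],"roll": 0,"jaw": 1},{"travel": [0,0,0.006],"roll": 0,"jaw": 1},{"travel": [0,0,0],"roll": 0,"jaw": 1}])

```text
clock: 2.32
position: [0.5347, 0.2924, 0.0843]
tool_rot: [-0.001, 0.204, 0.979, -0.0]
contact_force: [-0.2, 0.3, -0.8]
width: 0.0919
finger_force: 0.0
```

Call:
arm_command(increments=[{"travel": [0,0,0],"roll": 0,"jaw": -1},{"travel": [0,0,0],"roll": 0,"jaw": -1},{"travel": [0,0,0],"roll": 0,"jaw": -1},{"travel": [0,0,0],"roll": 0,"jaw": -1},{"travel": [0,0,0],"roll": 0,"jaw": -1},{"travel": [0,0,0],"roll": 0,"jaw": -1},{"travel": [0,0,0],"roll": 0,"jaw": -1},{"travel": [0,0,0],"roll": 0,"jaw": -1}], newtons=25)

```text
clock: 2.98
position: [0.536, 0.2915, 0.0853]
tool_rot: [0.0, 0.205, 0.979, 0.0]
contact_force: [-0.3, 0.0, -0.2]
width: 0.0431
finger_force: 0.0
```

Call:
arm_command(increments=[{"travel": [0,0,0],"roll": 0,"jaw": -1},{"travel": [0,0,0],"roll": 0,"jaw": -1},{"travel": [0,0,0],"roll": 0,"jaw": -1},{"travel": [0,0,0],"roll": 0,"jaw": -1},{"travel": [0,0,0],"roll": 0,"jaw": -1},{"travel": [0,0,0],"roll": 0,"jaw": -1}], newtons=25)

```text
clock: 3.48
position: [0.5359, 0.2916, 0.0852]
tool_rot: [-0.0, 0.205, 0.979, 0.0]
contact_force: [0.8, 0.8, -0.8]
width: 0.0251
finger_force: 25.0
```

Gripped. Lifting, then carrying to a viewpoint short of the cup.

Call:
arm_command(increments=[{"travel": [0,0,-0.005],"roll": 0,"jaw": -1},{"travel": [0,0,-0.01],"roll": 0,"jaw": -1},{"travel": [0,0,-0.015],"roll": 0,"jaw": -1},{"travel": [0,0,-0.02],"roll": 0,"jaw": -1},{"travel": [0,0,-0.025],"roll": 0,"jaw": -1},{"travel": [0,0,-0.025],"roll": 0,"jaw": -1},{"travel": [0,0,-0.025],"roll": 0,"jaw": -1},{"travel": [0,-0.01,-0.015],"roll": 0,"jaw": -1},{"travel": [-0.01,-0.015,0],"roll": 0,"jaw": -1},{"travel": [-0.01,-0.02,0],"roll": 0,"jaw": -1}])

```text
clock: 4.32
position: [0.5366, 0.2442, 0.2281]
tool_rot: [0.002, 0.203, 0.979, 0.002]
contact_force: [0.2, -1.4, -1.1]
width: 0.0252
finger_force: 25.0
```

Call:
arm_command(increments=[{"travel": [-0.01,-0.02,0],"roll": 0,"jaw": -1},{"travel": [-0.01,-0.02,0],"roll": 0,"jaw": -1},{"travel": [-0.005,-0.015,0],"roll": 0,"jaw": -1},{"travel": [0,-0.01,0],"roll": 0,"jaw": -1},{"travel": [0,0,0],"roll": 0,"jaw": -1},{"travel": [0,0,0],"roll": 0,"jaw": -1}])

```text
clock: 4.82
position: [0.5328, 0.1731, 0.2258]
tool_rot: [0.0, 0.205, 0.979, 0.0]
contact_force: [-0.7, 1.1, -1.0]
width: 0.0255
finger_force: 25.0
```

Run:
```python
from h import *
delta([.5177,.0385,.170])
c,W=wrist(); cv2.imwrite("pics/w2.png",c["color"])
g=np.array([.518,.038]); P=W.reshape(-1,3); P=P[(np.hypot(*(P[:,:2]-g).T)<.06)]
Q=P[(P[:,2]>.066)&(P[:,2]<.078)]; print(len(Q),Q.mean(0),(Q.min(0)+Q.max(0))/2,Q.max(0)-Q.min(0),np.median(Q[:,2]))
r=least=None
from m import circ
```

```text
t 4.8167 tcp [0.5328 0.1731 0.2258] tool delta [-0.0402 -0.1294  0.0557] tilt [ 0.0004  0.0007 -1.    ]
1989 [0.4973 0.0388 0.0708] [0.5016 0.0379 0.0699] [0.046  0.0789 0.0079] 0.07129520488272015
lid top [0.5323 0.2836 0.0388]
    0.01 0.018 693 mean [0.5336 0.2873 0.0152] min [0.4901 0.2444] max [0.578  0.3319] mid [0.534  0.2882]
    0.032 0.042 81 mean [0.5338 0.2884 0.0388] min [0.5223 0.2751] max [0.5473 0.3007] mid [0.5348 0.2879]
lid side [0.5278 0.282  0.0191]
    0.01 0.018 475 mean [0.5303 0.2857 0.0142] min [0.4905 0.2464] max [0.5775 0.3368] mid [0.534  0.2916]
    0.032 0.042 69 mean [0.534  0.291  0.0373] min [0.5229 0.2771] max [0.5483 0.3076] mid [0.5356 0.2923]
cup top [0.5189 0.0366 0.0586]
    0.066 0.076 276 mean [0.5164 0.036  0.072 ] min [ 0.4772 -0.0019] max [0.5542 0.0747] mid [0.5157 0.0364]
cup side [0.5173 0.0385 0.0566]
    0.066 0.076 297 mean [0.5149 0.038  0.07  ] min [ 0.4769 -0.0017] max [0.5551 0.0807] mid [0.516  0.0395]
lens top [ 0.5486 -0.3132  0.0106]
    0.008 0.018 768 mean [ 0.5387 -0.3103  0.0125] min [ 0.4623 -0.3961] max [ 0.6363 -0.2713
[... 744 characters left out ...]
738 0.1498 0.027 ]
    0.036 0.046 111 mean [0.682  0.1624 0.0403] min [0.6652 0.1438] max [0.702  0.1821] mid [0.6836 0.1629]
    0.008 0.036 190 mean [0.6745 0.1526 0.0212] min [0.6585 0.1365] max [0.7032 0.1843] mid [0.6809 0.1604]
sherd top [0.3857 0.025  0.0043]
    0.022 0.034 73 mean [0.386  0.0193 0.0281] min [ 0.3806 -0.0042] max [0.3907 0.0468] mid [0.3857 0.0213]
sherd side [0.3832 0.0279 0.0121]
    0.022 0.034 80 mean [0.3863 0.0177 0.0265] min [ 0.3802 -0.0001] max [0.3936 0.0448] mid [0.3869 0.0223]
ring top 22 [ 0.732  -0.0181  0.1818] [ 0.7236 -0.0304  0.1779] [ 0.7389 -0.0101  0.1855]
ring side 35 [ 0.7297 -0.0209  0.1783] [ 0.7222 -0.0292  0.1734] [ 0.7442 -0.0051  0.1863]
```

View pics/w2.png

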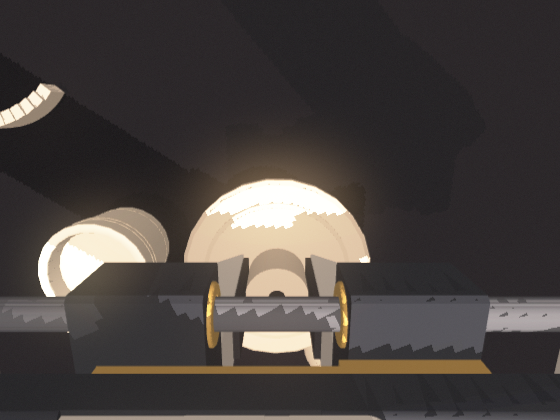

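Lid held level between the pads, with the cup rim at left (~(95,270)). The wrist view gives a cup centre of about (0.518, 0.038), which agrees with the other cameras. Moving above it.

Call:
arm_command(increments=[{"travel": [-0.004,-0.01,0],"roll": 0,"jaw": -1},{"travel": [-0.006,-0.02,0],"roll": 0,"jaw": -1},{"travel": [-0.008,-0.025,0],"roll": 0,"jaw": -1},{"travel": [-0.008,-0.025,0],"roll": 0,"jaw": -1},{"travel": [-0.007,-0.024,0.005],"roll": 0,"jaw": -1},{"travel": [-0.005,-0.015,0.01],"roll": 0,"jaw": -1},{"travel": [-0.003,-0.01,0.01],"roll": 0,"jaw": -1},{"travel": [0,0,0.01],"roll": 0,"jaw": -1},{"travel": [0,0,0],"roll": 0,"jaw": -1},{"travel": [0,0,0],"roll": 0,"jaw": -1}])

```text
clock: 5.7
position: [0.5184, 0.0399, 0.1894]
tool_rot: [-0.001, 0.204, 0.979, 0.0]
contact_force: [-0.6, -0.4, -1.2]
width: 0.0255
finger_force: 25.0
```

Run:
```python
from h import *
delta([.5182,.0385,.153])
```

```text
t 5.7 tcp [0.5184 0.0399 0.1894] tool delta [-0.0004 -0.0013  0.0364] tilt [-0.0018  0.0011 -1.    ]
```

Call:
arm_command(increments=[{"travel": [0,-0.001,0.008],"roll": 0,"jaw": -1},{"travel": [0,0,0.01],"roll": 0,"jaw": -1},{"travel": [0,0,0.008],"roll": 0,"jaw": -1},{"travel": [0,0,0.004],"roll": 0,"jaw": -1},{"travel": [0,0,0.003],"roll": 0,"jaw": -1},{"travel": [0,0,0.002],"roll": 0,"jaw": -1},{"travel": [0,0,0],"roll": 0,"jaw": -1},{"travel": [0,0,0],"roll": 0,"jaw": -1}])

```text
clock: 6.37
position: [0.5186, 0.0372, 0.1553]
tool_rot: [0.0, 0.205, 0.979, 0.0]
contact_force: [-0.4, 0.2, -1.8]
width: 0.0253
finger_force: 25.0
```

Call:
arm_command(increments=[{"travel": [0,0,0.001],"roll": 0,"jaw": -1},{"travel": [0,0,0.001],"roll": 0,"jaw": -1},{"travel": [0,0,0.0005],"roll": 0,"jaw": -1},{"travel": [0,0,0],"roll": 0,"jaw": -1},{"travel": [0,0,0],"roll": 0,"jaw": -1}])

```text
clock: 6.78
position: [0.5185, 0.0371, 0.1528]
tool_rot: [0.0, 0.205, 0.979, 0.0]
contact_force: [0.0, -0.1, -0.4]
width: 0.0252
finger_force: 25.0
```

Call:
arm_command(increments=[{"travel": [0,0,0.0005],"roll": 0,"jaw": -1},{"travel": [0,0,0.0005],"roll": 0,"jaw": -1},{"travel": [0,0,0],"roll": 0,"jaw": -1},{"travel": [0,0,0],"roll": 0,"jaw": -1}])

```text
clock: 7.12
position: [0.5184, 0.0372, 0.1517]
tool_rot: [-0.0, 0.205, 0.979, 0.0]
contact_force: [-1.1, 0.2, -1.1]
width: 0.0251
finger_force: 25.0
```

Run:
```python
from h import *
for i in range(2):
    T=delta([.5182,.0385,.1512]); print(env.read_state()["contact_force"]); c=vision.camera("side")
cv2.imwrite("pics/s2.png",cv2.resize(c["color"][190:300,200:320],None,fx=5,fy=5,interpolation=cv2.INTER_CUBIC))
```

```text
t 7.1167 tcp [0.5184 0.0372 0.1517] tool delta [0.0008 0.0011 0.0005] tilt [-0.  0. -1.]
[-1.108   0.2246 -1.0797]
t 7.1667 tcp [0.5184 0.0372 0.1517] tool delta [0.0008 0.0011 0.0005] tilt [-0.  0. -1.]
[-0.8897  0.6153 -0.5169]
```

View pics/s2.png

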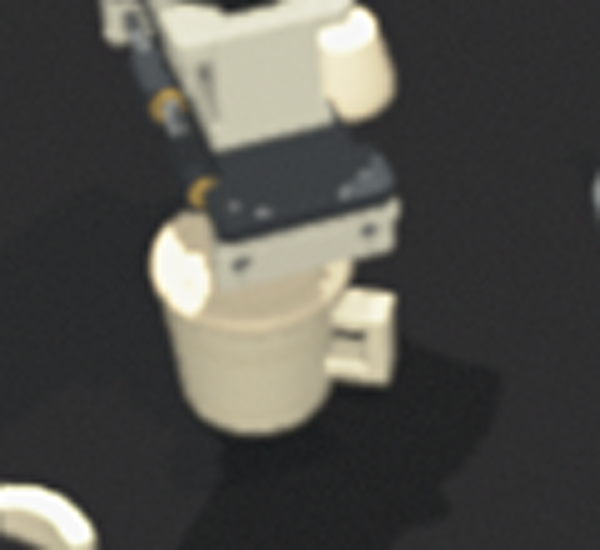

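The lid lies on the rim around crop pixel (250,290), partly hidden by the gripper. I'll press slightly to confirm contact.

Call:
arm_command(increments=[{"travel": [0,0,0.0005],"roll": 0,"jaw": -1},{"travel": [0,0,0.0005],"roll": 0,"jaw": -1},{"travel": [0,0,0],"roll": 0,"jaw": -1},{"travel": [0,0,0],"roll": 0,"jaw": -1}])

```text
clock: 7.55
position: [0.5185, 0.0372, 0.1516]
tool_rot: [0.0, 0.205, 0.979, -0.0]
contact_force: [-2.8, -1.2, 7.9]
width: 0.0255
finger_force: 25.0
```

Call:
arm_command(increments=[{"travel": [0,0,-0.0006],"roll": 0,"jaw": -1},{"travel": [0,0,0],"roll": 0,"jaw": -1},{"travel": [0,0,0],"roll": 0,"jaw": 0.2},{"travel": [0,0,0],"roll": 0,"jaw": 0.2},{"travel": [0,0,0],"roll": 0,"jaw": 0.2},{"travel": [0,0,0],"roll": 0,"jaw": 0.2},{"travel": [0,0,0],"roll": 0,"jaw": 0.2},{"travel": [0,0,0],"roll": 0,"jaw": 0.2},{"travel": [0,0,0],"roll": 0,"jaw": 0.2}])

```text
clock: 8.3
position: [0.5184, 0.0371, 0.1512]
tool_rot: [-0.0, 0.205, 0.979, 0.0]
contact_force: [0.1, 0.7, -0.1]
width: 0.0551
finger_force: 0.0
```

Call:
arm_command(increments=[{"travel": [0,0,-0.005],"roll": 0,"jaw": 0.2},{"travel": [0,0,-0.01],"roll": 0,"jaw": 0.2},{"travel": [0,0,-0.015],"roll": 0,"jaw": 0.2},{"travel": [0,0,-0.02],"roll": 0,"jaw": 0.2},{"travel": [0,0,-0.025],"roll": 0,"jaw": 0.2},{"travel": [0,0,-0.025],"roll": 0,"jaw": 0.2},{"travel": [0,0,-0.02],"roll": 0,"jaw": 0.2},{"travel": [0,0,-0.01],"roll": 0,"jaw": 0.2},{"travel": [0,0,0],"roll": 0,"jaw": 0.2},{"travel": [0,0,0],"roll": 0,"jaw": 0.2}])

```text
clock: 9.13
position: [0.5185, 0.0371, 0.2816]
tool_rot: [0.001, 0.205, 0.979, 0.0]
contact_force: [-0.1, 0.9, 0.5]
width: 0.0551
finger_force: 0.0
```

Run:
```python
from h import *
delta([.5182,.0385,.1512])
c,W=wrist(); cv2.imwrite("pics/w3.png",c["color"])
g=np.array([.518,.038]); P=W.reshape(-1,3); P=P[(np.hypot(*(P[:,:2]-g).T)<.06)]
for lo,hi in((.076,.088),(.099,.112)):
    Q=P[(P[:,2]>lo)&(P[:,2]<hi)]; A=np.c_[Q[:,:2]-Q[:,:2].mean(0),np.ones(len(Q))]; k=np.linalg.lstsq(A,Q[:,2],rcond=None)[0]
    print(len(Q),Q.mean(0),(Q.min(0)+Q.max(0))/2,Q.max(0)-Q.min(0),np.median(Q[:,2]),"slope",k[:2])
I=c["color"].astype(int); m=(I[...,2]>120)&(I[...,1]<60)&(I[...,0]<60)&(W[...,2]>.1); print("ring",m.sum(),W[m].mean(0) if m.any() else "")
```

```text
t 9.1333 tcp [0.5185 0.0371 0.2816] tool delta [0.0009 0.0011 0.1304] tilt [ 0.001  -0.0001 -1.    ]
8006 [0.5167 0.0371 0.0818] [0.5195 0.036  0.0819] [0.0881 0.0874 0.0116] 0.08181682549877253 slope [ 0.0012 -0.0006]
1003 [0.5186 0.0363 0.1052] [0.5193 0.0361 0.1034] [0.0261 0.0258 0.0086] 0.10534478243775502 slope [ 0.0391 -0.0111]
ring 0
```

View pics/w3.png

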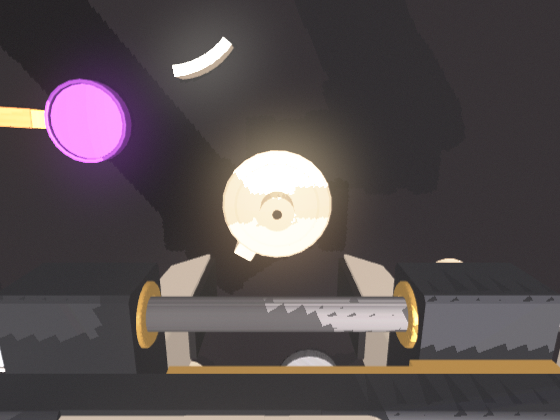

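The lid sits level on the cup: flange centre about pixel (277,203), mark at (277,214), flange top z ≈ 0.082, slope ≈ 0. Next is the lens.

Call:
arm_command(increments=[{"travel": [-0.006,-0.015,0],"roll": 0,"jaw": 0.2},{"travel": [-0.012,-0.029,0],"roll": 0,"jaw": 0.2},{"travel": [-0.014,-0.034,0],"roll": 0,"jaw": 0.2},{"travel": [-0.014,-0.034,0],"roll": 0,"jaw": 0.2},{"travel": [-0.014,-0.034,0],"roll": 0,"jaw": 0.2},{"travel": [-0.014,-0.034,0],"roll": 0,"jaw": 0.2},{"travel": [-0.014,-0.034,0],"roll": 0,"jaw": 0.2},{"travel": [-0.014,-0.034,0],"roll": -0.078,"jaw": 0.2},{"travel": [-0.014,-0.034,0],"roll": 0,"jaw": 0.2},{"travel": [-0.011,-0.028,0],"roll": 0,"jaw": 0.2}])

```text
clock: 10.02
position: [0.514, -0.3005, 0.2791]
tool_rot: [-0.002, 0.167, 0.986, 0.0]
contact_force: [1.2, 0.2, -0.0]
width: 0.055
finger_force: 0.0
```

Call:
arm_command(increments=[{"travel": [0,0,0.01],"roll": 0,"jaw": 0.2},{"travel": [0,0,0.02],"roll": 0,"jaw": 0.2},{"travel": [0,0,0.02],"roll": 0,"jaw": 0.2},{"travel": [0,0,0],"roll": 0,"jaw": 0.2},{"travel": [0,0,0],"roll": 0,"jaw": 0.2},{"travel": [0,0,0],"roll": 0,"jaw": 0.2}])

```text
clock: 10.52
position: [0.5157, -0.2973, 0.2311]
tool_rot: [-0.0, 0.166, 0.986, 0.0]
contact_force: [-0.0, 0.1, 0.4]
width: 0.0552
finger_force: 0.0
```

```bash
cat > lens.py <<'E'
from h import *
from m import circ
def lens(c,W,zlo,zhi,g,show=None):
    I=c["color"].astype(int); n=np.hypot(W[...,0]-g[0],W[...,1]-g[1])<.15
    w=n&(I[...,2]-I[...,0]>50)&(W[...,2]>zlo)&(W[...,2]<zhi)
    w=cv2.morphologyEx(w.astype(np.uint8),cv2.MORPH_OPEN,np.ones((3,3)))
    k,L,S,_=cv2.connectedComponentsWithStats(w); j=1+np.argmax(S[1:,4]); P=W[L==j][:,:2].astype(np.float32)
    vx,vy,x0,y0=cv2.fitLine(P,cv2.DIST_HUBER,0,.001,.001).ravel(); d=np.array([vx,vy])
    f=n&(L!=j)&(W[...,2]>zlo)&(W[...,2]<zhi); Q=W[f][:,:2]
    Q=Q[np.hypot(*(Q-g).T)<.06]; (cx,cy),r=cv2.minEnclosingCircle(Q.astype(np.float32))
    if d@(P.mean(0)-[cx,cy])<0: d=-d
    t=(P-[cx,cy])@d; off=np.cross(d,P.mean(0)-[cx,cy])
    print("S",S[j],"handle dir",d,"ang",np.degrees(np.arctan2(d[1],d[0])),"frame",cx,cy,r,"along",t.min(),t.max(),"off",off,"mean z",np.nanmedian(W[L==j][:,2]))
    return np.array([cx,cy]),d,P
E
sed -i '/^D=/,$d' m.py
python3 - <<'E'
from lens import *
c,W=wrist(); cv2.imwrite("pics/w4.png",c["color"])
C,d,P=lens(c,W,.006,.03,np.array([.549,-.312]))
T=delta([*(C+.061*d),.07]); print("tool x ang",np.degrees(np.arctan2(T[1,0],T[0,0])))
E
```

```text
S [ 265   83   26  119 2546] handle dir [-0.9334  0.3589] ang 158.96678 frame 0.5394991636276245 -0.31128305196762085 0.049016159027814865 along 0.026804154259935764 0.12082049758356384 off -0.002498305618311214 mean z 0.01373241480168827
t 10.5667 tcp [ 0.5161 -0.2976  0.2319] tool delta [ 0.0345 -0.0032  0.1618] tilt [ 0.0006 -0.0003 -1.    ]
tool x ang 160.84372606004607
```

View pics/w4.png

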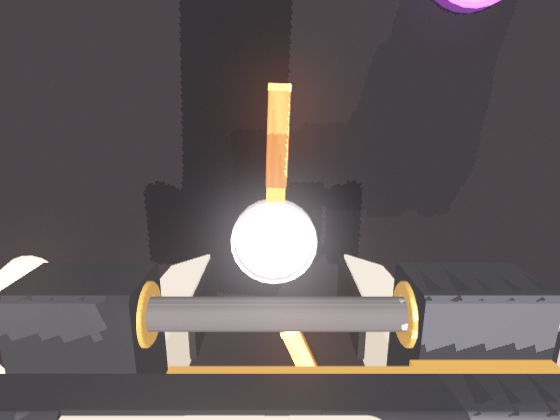

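The clear lens: frame centred at (274,241), radius ~43 px, handle from (276,195) to its end at (280,86). The frame fit above picked up stray points, so I'll use ray-plane intersection on these pixels.

```bash
cat >> h.py <<'E'
def ray(c,T,px,z):
    out=[]
    for u,v in px:
        d=T[:3,:3]@np.array([(u-c["cx"])/c["fx"],-(v-c["cy"])/c["fy"],-1]); out.append((T[:3,3]+d*(z-T[2,3])/d[2])[:2])
    return np.array(out)
E
python3 - <<'E'
from h import *
s,T=tool(); c=vision.camera("wrist"); H=T@c["hand_eye"]
p=ray(c,H,[(274,241),(276.2,192),(279.5,90),(279.8,84),(231,241),(317,241),(274,199),(274,283)],.014); print(p)
d=p[2]-p[1]; d/=np.hypot(*d); d2=p[3]-p[0]; print("ang",np.degrees(np.arctan2(d[1],d[0])),np.degrees(np.arctan2(d2[1],d2[0])),"dist",np.hypot(*(p-p[0]).T))
d2/=np.hypot(*d2); g=p[0]+.061*d2; print("grip",g); delta([*g,.07])
top=vision.camera("top"); print("top",ray(top,top["pose"],[(568*.7,333*.7)],.014))
E
```

```text
[[ 0.5493 -0.3122]
 [ 0.509  -0.2962]
 [ 0.4333 -0.2672]
 [ 0.4292 -0.2656]
 [ 0.537  -0.3474]
 [ 0.5615 -0.277 ]
 [ 0.514  -0.2999]
 [ 0.5867 -0.3253]]
ang 159.0380089499215 158.76444408607802 dist [0.     0.0433 0.1243 0.1288 0.0373 0.0373 0.0373 0.0397]
grip [ 0.4924 -0.2901]
t 10.6167 tcp [ 0.5163 -0.2978  0.2323] tool delta [ 0.0253 -0.0006  0.1623] tilt [ 0.0014 -0.0008 -1.    ]
top [[ 0.5479 -0.3138]]
```

Call:
arm_command(increments=[{"travel": [0,0,0.01],"roll": 0.033,"jaw": 0.2},{"travel": [0.01,-0.001,0.02],"roll": 0,"jaw": 0.2},{"travel": [0.01,0,0.025],"roll": 0,"jaw": 0.2},{"travel": [0.005,0,0.025],"roll": 0,"jaw": 0.2},{"travel": [0,0,0.025],"roll": 0,"jaw": 0.2},{"travel": [0,0,0.02],"roll": 0,"jaw": 0.2},{"travel": [0,0,0.015],"roll": 0,"jaw": 0.2},{"travel": [0,0,0.01],"roll": 0,"jaw": 0.2},{"travel": [0,0,0],"roll": 0,"jaw": 0.2},{"travel": [0,0,0],"roll": 0,"jaw": 0.2}])

```text
clock: 11.5
position: [0.4923, -0.2897, 0.0817]
tool_rot: [0.0, 0.183, 0.983, -0.0]
contact_force: [0.5, 0.1, 0.1]
width: 0.055
finger_force: 0.0
```

Run:
```python
from h import *
T=delta([.4924,-.2901,.0685]); print("tool x ang",np.degrees(np.arctan2(T[1,0],T[0,0])))
```

```text
t 11.5 tcp [ 0.4923 -0.2897  0.0817] tool delta [-0.0002 -0.0003  0.0132] tilt [ 0.0003 -0.0002 -1.    ]
tool x ang 158.93791579450564
```

Call:
arm_command(increments=[{"travel": [0,0,0.006],"roll": 0,"jaw": 0.2},{"travel": [0,0,0.005],"roll": 0,"jaw": 0.2},{"travel": [0,0,0.002],"roll": 0,"jaw": 0.2},{"travel": [0,0,0],"roll": 0,"jaw": -1},{"travel": [0,0,0],"roll": 0,"jaw": -1},{"travel": [0,0,0],"roll": 0,"jaw": -1},{"travel": [0,0,0],"roll": 0,"jaw": -1},{"travel": [0,0,0],"roll": 0,"jaw": -1},{"travel": [0,0,0],"roll": 0,"jaw": -1},{"travel": [0,0,0],"roll": 0,"jaw": -1}], newtons=40)

```text
clock: 12.33
position: [0.492, -0.2897, 0.0684]
tool_rot: [0.0, 0.183, 0.983, -0.0]
contact_force: [-0.6, -0.8, 0.6]
width: 0.0174
finger_force: 40.0
```

Call:
arm_command(increments=[{"travel": [0,0,0],"roll": 0,"jaw": -1},{"travel": [0,0,0],"roll": 0,"jaw": -1},{"travel": [0,0,0],"roll": 0,"jaw": -1}])

```text
clock: 12.58
position: [0.492, -0.2897, 0.0684]
tool_rot: [0.0, 0.183, 0.983, -0.0]
contact_force: [-1.0, 0.2, 2.0]
width: 0.0175
finger_force: 40.0
```

Gripped at 40 N. Lifting.

Call:
arm_command(increments=[{"travel": [0,0,-0.005],"roll": 0,"jaw": -1},{"travel": [0,0,-0.01],"roll": 0,"jaw": -1},{"travel": [0,0,-0.015],"roll": 0,"jaw": -1},{"travel": [0,0,-0.02],"roll": 0,"jaw": -1},{"travel": [0,0,-0.025],"roll": 0,"jaw": -1},{"travel": [0,0,-0.03],"roll": 0,"jaw": -1},{"travel": [0,0,-0.03],"roll": 0,"jaw": -1},{"travel": [0,0,-0.025],"roll": 0,"jaw": -1},{"travel": [0,0,-0.015],"roll": 0,"jaw": -1},{"travel": [0,0,-0.005],"roll": 0,"jaw": -1}])

```text
clock: 13.42
position: [0.4932, -0.2904, 0.2524]
tool_rot: [0.003, 0.183, 0.983, -0.001]
contact_force: [0.2, -0.8, -2.2]
width: 0.0176
finger_force: 40.0
```

Run:
```python
from h import *
s,T=tool(); c=vision.camera("side"); W=cloud(c); t=vision.camera("top"); V=cloud(t)
C=s["position"][:2]+np.array([.933,-.360])*.0615; print(s["position"],s["width"],C)
for n,A in(("side",W),("top",V)):
    q=A.reshape(-1,3); q=q[(np.hypot(*(q[:,:2]-C).T)<.045)&(q[:,2]>.15)&(q[:,2]<.215)]
    if len(q)>20:
        k=np.linalg.lstsq(np.c_[q[:,:2]-C,np.ones(len(q))],q[:,2],rcond=None)[0]; print(n,len(q),"plane",k,"mid",(q.min(0)+q.max(0))/2,"span",np.ptp(q,axis=0))
cv2.imwrite("pics/s3.png",cv2.resize(c["color"][150:400,250:500],None,fx=2.4,fy=2.4))
w=vision.camera("wrist"); H=T@w["hand_eye"]; np.savez("w5.npz",img=w["color"])
```

```text
[ 0.4932 -0.2904  0.2524] 0.01756385346667611 [ 0.5506 -0.3125]
side 90 plane [ 0.2718 -0.0845  0.1858] mid [ 0.5822 -0.3154  0.1946] span [0.0116 0.0366 0.0091]
top 530 plane [ 0.0561 -0.0031  0.1938] mid [ 0.5583 -0.3144  0.1917] span [0.0556 0.0743 0.0205]
```

View pics/s3.png

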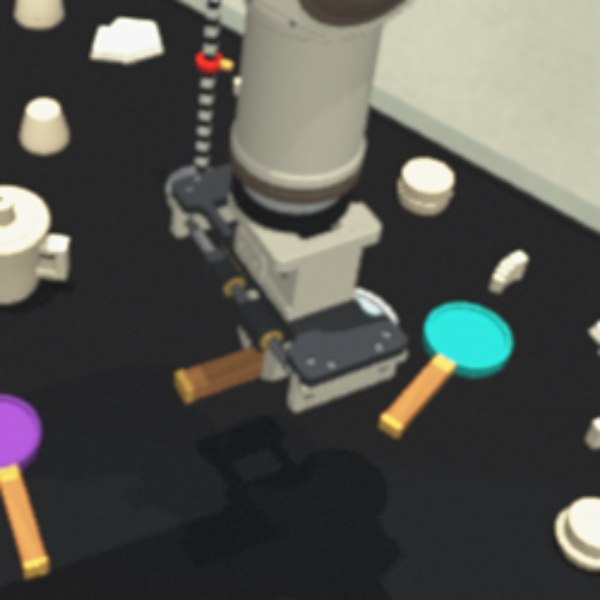

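The lens is held with the handle clear of the table and the frame partly hidden behind the gripper at crop (375,305). Carrying it to the cup at height.

Call:
arm_command(increments=[{"travel": [0.004,0.008,0],"roll": 0,"jaw": -1},{"travel": [0.008,0.016,0],"roll": 0,"jaw": -1},{"travel": [0.012,0.024,0],"roll": 0,"jaw": -1},{"travel": [0.013,0.027,0],"roll": 0,"jaw": -1},{"travel": [0.013,0.027,0],"roll": 0,"jaw": -1},{"travel": [0.013,0.027,0],"roll": 0,"jaw": -1},{"travel": [0.013,0.027,0],"roll": 0,"jaw": -1},{"travel": [0.013,0.027,0],"roll": 0,"jaw": -1},{"travel": [0.013,0.027,0],"roll": 0,"jaw": -1},{"travel": [0.013,0.027,0],"roll": 0,"jaw": -1}])

```text
clock: 14.4
position: [0.4681, -0.0251, 0.2468]
tool_rot: [-0.002, 0.183, 0.983, -0.0]
contact_force: [0.8, -0.0, -1.3]
width: 0.0175
finger_force: 40.0
```

Call:
arm_command(increments=[{"travel": [0.012,0.024,0],"roll": 0,"jaw": -1},{"travel": [0.011,0.022,0],"roll": 0,"jaw": -1},{"travel": [0.008,0.016,0],"roll": 0,"jaw": -1},{"travel": [0.005,0.01,0],"roll": 0,"jaw": -1},{"travel": [0.003,0.004,0],"roll": 0,"jaw": -1},{"travel": [0,0,0],"roll": 0,"jaw": -1},{"travel": [0,0,0],"roll": 0,"jaw": -1},{"travel": [0,0,0],"roll": 0,"jaw": -1}])

```text
clock: 15.07
position: [0.4605, 0.0567, 0.2478]
tool_rot: [-0.0, 0.184, 0.983, -0.0]
contact_force: [0.6, -0.4, -0.9]
width: 0.0177
finger_force: 40.0
```

```bash
cat > chk.py <<'E'
from h import *
T=delta([.4617,.0587,.2414]); s=env.read_state(); print(s["width"],s["finger_force"],"x ang",np.degrees(np.arctan2(T[1,0],T[0,0])))
C=s["position"][:2]+np.array([.0573,-.0225])
for n in("side","top"):
    c=vision.camera(n); A=cloud(c); I=c["color"].astype(int)
    m=(I[...,2]>150)&(I[...,1]<70)&(I[...,0]<70)&(A[...,2]>.1); print(n,"ring",m.sum(),A[m].mean(0),A[m].min(0)[2],A[m].max(0)[2],"centre exp",C)
    q=A.reshape(-1,3); q=q[(np.hypot(*(q[:,:2]-C).T)<.048)&(abs(q[:,2]-s["position"][2]+.056)<.012)]
    for i in range(4):
        k=np.linalg.lstsq(np.c_[q[:,:2]-C,np.ones(len(q))],q[:,2],rcond=None)[0]; e=q[:,2]-np.c_[q[:,:2]-C,np.ones(len(q))]@k; q=q[abs(e)<2.5*e.std()+.0005]
    print(n,len(q),"plane",k,"sd",e.std(),"mid",(q.min(0)+q.max(0))/2,"span",np.ptp(q,axis=0))
    cv2.imwrite(f"pics/{n}4.png",c["color"])
a=cv2.imread("pics/side4.png")[110:330,180:400]; b=cv2.imread("pics/top4.png")[120:320,200:400]
cv2.imwrite("pics/both.png",np.hstack([cv2.resize(a,(400,400),interpolation=2),cv2.resize(b,(400,400),interpolation=2)]))
E
python3 chk.py
```

```text
t 15.0667 tcp [0.4605 0.0567 0.2478] tool delta [-0.0004  0.0023  0.0064] tilt [-0.0011 -0.0005 -1.    ]
0.0176986842569307 39.99840795993805 x ang 158.84935079943838
side ring 52 [ 0.73   -0.0204  0.1784] 0.17232824166942318 0.18440721049544828 centre exp [0.5178 0.0342]
side 461 plane [ 0.0487 -0.014   0.1873] sd 0.00280428203078114 mid [0.5174 0.0313 0.1873] span [0.0744 0.0693 0.0149]
top ring 37 [ 0.7309 -0.0189  0.1815] 0.17733419340034517 0.18799069273454472 centre exp [0.5178 0.0342]
top 4 plane [ 0.3972 -0.131   0.1845] sd 0.00026210752700955544 mid [0.5369 0.0206 0.1935] span [0.0227 0.0516 0.0034]
```

View pics/both.png

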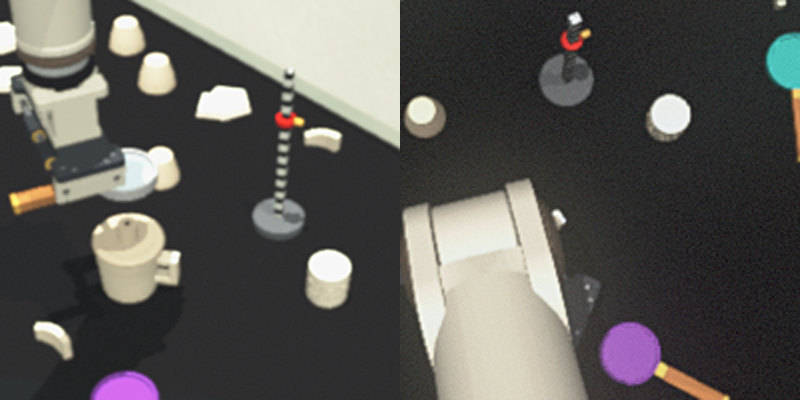

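Left (side): the lens hovers above the lidded cup, glass at (130,172), with the ring at (286,121). I'll check tilt from the handle in the wrist depth and confirm the lid is still seated.

```bash
cat > chk2.py <<'E'
from h import *
s,T=tool(); p=s["position"]; d=T[:2,0]/np.hypot(*T[:2,0]); n=np.array([-d[1],d[0]]); C=p[:2]-.0615*d
c=vision.camera("wrist"); W=cloud(c,T@c["hand_eye"]); S=cloud(vision.camera("side"))
for nm,A in(("wrist",W),("side",S)):
    q=A.reshape(-1,3); q=q[np.isfinite(q).all(1)]; r=q[:,:2]-C; u=r@d; v=r@n; w=(abs(q[:,2]-(p[2]-.0544))<.02)
    for a in list(np.arange(-.04,.04,.01))+[.075,.085,.095,.105,.115]:
        m=w&(u>a)&(u<a+.01)&(abs(v)<(.03 if a<.04 else .006))
        if m.sum()>5: print(nm,"u %.3f n %d z med %.4f  rel exp top %.4f"%(a+.005,m.sum(),np.median(q[m,2]),np.median(q[m,2])-(p[2]-.0544)))
    m=w&(u>.07)&(u<.13)
    if m.sum()>20: print(nm,"handle lateral mid",(v[m].min()+v[m].max())/2,"end u",u[m].max(),"slope",np.polyfit(u[m&(abs(v)<.007)],q[m&(abs(v)<.007),2],1)[0])
    L=q[(np.hypot(*(q[:,:2]-[.519,.036]).T)<.05)&(q[:,2]>.06)&(q[:,2]<.12)]
    for lo,hi in((.074,.09),(.098,.112)):
        k=L[(L[:,2]>lo)&(L[:,2]<hi)]
        if len(k)>5: print(nm,"lid",len(k),(k.min(0)+k.max(0))/2,np.ptp(k,axis=0),np.median(k[:,2]))
cv2.imwrite("pics/w6.png",c["color"])
E
python3 chk2.py
```

```text
wrist u 0.015 n 183 z med 0.1887  rel exp top -0.0050
wrist u 0.025 n 879 z med 0.1889  rel exp top -0.0048
wrist u 0.035 n 744 z med 0.1928  rel exp top -0.0009
wrist u 0.080 n 666 z med 0.1935  rel exp top -0.0002
wrist u 0.090 n 703 z med 0.1936  rel exp top -0.0001
wrist u 0.100 n 734 z med 0.1936  rel exp top -0.0001
wrist u 0.110 n 762 z med 0.1936  rel exp top -0.0001
wrist u 0.120 n 843 z med 0.1936  rel exp top -0.0000
wrist handle lateral mid 0.000809748021404405 end u 0.12981107870474207 slope 0.0048173418704015964
wrist lid 417 [0.4924 0.0465 0.0785] [0.0336 0.0645 0.0089] 0.0805077249629757
side u -0.035 n 44 z med 0.1912  rel exp top -0.0025
side u -0.025 n 98 z med 0.1885  rel exp top -0.0052
side u -0.015 n 84 z med 0.1882  rel exp top -0.0055
side u -0.005 n 62 z med 0.1883  rel exp top -0.0054
side u 0.005 n 22 z med 0.1887  rel exp top -0.0050
side u 0.015 n 12 z med 0.1866  rel exp top -0.0071
side u 0.025 n 27 z med 0.1848  rel exp top -0.0089
side u 0.035 n 10 z med 0.1831  rel exp top -0.0105
side u 0.090 n 23 z med 0.1923  rel exp top -0.0014
side u 0.100 n 23 z med 0.1915  rel exp top -0.0022
side u 0.110 n 20 z med 0.1920  rel exp top -0.0017
side u 0.120 n 26 z med 0.1921  rel exp top -0.0015
side handle lateral mid -0.0006945084406610076 end u 0.12946393153135352 slope -0.02334760614346813
side lid 768 [0.5174 0.0372 0.082 ] [0.0883 0.089  0.0159] 0.08067691981290531
side lid 101 [0.5176 0.0378 0.1028] [0.0265 0.0255 0.0096] 0.1040896462988139
```

View pics/w6.png

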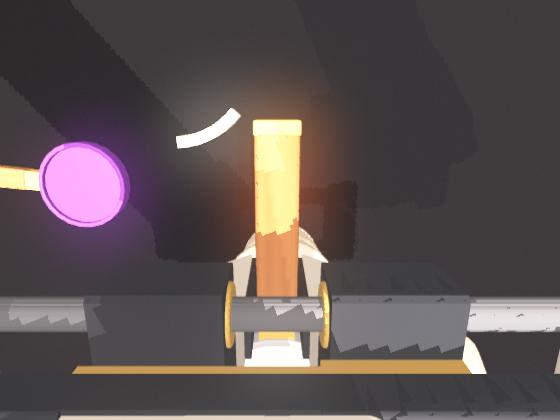

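The handle runs straight from (277,122) through the pads, level (slope 0.005) with no slip. The lid is still seated, flange top z ≈ 0.081. Making the final trim.

Call:
arm_command(increments=[{"travel": [0,0.001,0.002],"roll": 0,"jaw": -1},{"travel": [0,0.001,0.002],"roll": 0,"jaw": -1},{"travel": [0,0,0.002],"roll": 0,"jaw": -1},{"travel": [0,0,0],"roll": 0,"jaw": -1},{"travel": [0,0,0],"roll": 0,"jaw": -1},{"travel": [0,0,0],"roll": 0,"jaw": -1},{"travel": [0,0,0],"roll": 0,"jaw": -1},{"travel": [0,0,0],"roll": 0,"jaw": -1}])

```text
clock: 15.93
position: [0.4615, 0.0597, 0.2424]
tool_rot: [0.0, 0.183, 0.983, 0.0]
contact_force: [0.7, -0.6, -2.9]
width: 0.0175
finger_force: 40.0
```

```bash
python3 - <<'E'
from h import *
delta([.4614,.0591,.2414]); s=env.read_state(); print(s["qd"],s["finger_force"],s["width"])
E
python3 chk2.py | grep -E "slope|lid"
```

```text
t 15.9333 tcp [0.4615 0.0597 0.2424] tool delta [-0.0001 -0.0006  0.001 ] tilt [ 0.0002  0.     -1.    ]
[-0.0018 -0.0005  0.0012 -0.0008 -0.0003 -0.0008 -0.0014] 39.99857425689697 0.01747126726666908
wrist handle lateral mid 0.0007255996547631885 end u 0.12977834728405538 slope 0.004092466612034486
wrist lid 283 [0.4884 0.0465 0.0785] [0.0263 0.0592 0.0086] 0.07993572953669148
side handle lateral mid 0.000340628004204987 end u 0.12999004920209642 slope -0.009809398627293239
side lid 773 [0.5172 0.038  0.082 ] [0.0874 0.0897 0.0156] 0.08071908254500193
side lid 101 [0.5175 0.0379 0.104 ] [0.0275 0.0273 0.0112] 0.10397237678146531
```

```bash
python3 -c "
from plant import env
print(env.sign_off())"
```

```text
the job is handed in; nothing more can be done
None
```

I seated the lid level on the cup and let go of it, then handed the job in with the arm holding the lens steady and level; by my measurements the glass was within about 2 mm of the turning mark sideways and about 1 mm of the red ring's height, but the sign-off returned no verdict.

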